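# Park the parts case over the sill

## Robot

A 7-joint arm with a two-finger parallel gripper is mounted at the origin on a cart in front of the work surface, level with it; the furniture and walls round the work are solid. World frame = base frame: x ahead of the robot, y to its left, z up, the work surface at z = 0. Lengths are in m, angles in rad, forces in N, time in s.
With the tool pointing down it reaches from about 0.4 to 0.9 m from the base axis. Payload 5.5 kg.
Tool frame: the origin (TCP) lies midway between the tips of the shut fingers; the grasp point (between the pads) lies 19 mm behind it (manip.grip_depth is the distance from the TCP to the grasp point, in m); z points along the fingers, x is the direction in which the jaws open and shut, and the axes are right-handed (so a half turn about z gives the same grasp; the last joint's range is limited). The gripper opens to 92 mm and grips with 3 to 60 N. Pads are 19 mm wide; open, the fingers measure 130 mm over their backs; the gripper's body (75 mm by 190 mm) begins 47 mm behind the grasp point.
Start: joints at [-0.874, 0.501, -0.427, 1.55, 0.221, 1.138, -0.21], TCP at [0.273, 0.59, 0.227] pointing down, gripper open.
Joint ranges: [-2.88, 2.88], [-0.31, 2.03], [-1.54, 1.56], [0.2, 2.42], [-1.41, 4.55], [0.19, 2.02], [-2.57, 2.57]. Speed limits (rad/s): [2.57, 2.57, 3.14, 3.14, 3.14, 3.14, 3.14].

## Interface

Orientations are given as a unit quaternion [x, y, z, w].
In Python, from bench import manip, effector, viewer gives the robot as it stands. Calls block until the motion is done:
- manip.move_pose(position, orientation): joint-space move of the TCP to a pose.
- manip.servo_line(position, ori=None, vel=0.15): straight line of the TCP; ori=None keeps the orientation; vel is the mean speed in m/s.
- manip.movej(angles): joint-space move.
- effector.open_jaws() and effector.close(f_grip=None): open the fingers fully, or close them until they stop; f_grip is the grip in N (None keeps the last).
- manip.sleep(seconds).
- manip.solve_ik(position, orientation): joint angles nearest the present ones, or None.
- viewer.get_image(name): name is "scene" or "top" or "wrist"; returns the picture (420x560x3 uint8, red, green, blue); there is no depth.
- viewer.get_calibration(name): a dict with "vfov" (degrees; the focal length in pixels is half the picture's height over the tangent of half this angle, whatever the lens; pixels are square), "cx", "cy" (the principal point, pixels), "eye" and "attitude" of the camera in the world. Camera axes: x right, y down, z forward; pixel columns grow to the right and rows downward; lengths in m; the calibration is good to about 2 mm. A picture is of the moment at which its call begins: read the wrist's pose just before it. get_calibration takes no time and is no camera call; for the wrist camera it gives the pose at the moment of the call.
A pose or a line that the arm cannot do raises manip.PlanningError and nothing moves.
- manip.hand_in(): hands the job in, once; it reports no verdict.
Readings, each from a call of its own:
- manip.current_clock(): time.
- manip.current_q(): joint angles.
- manip.current_joint_velocities(): joint speeds.
- manip.current_tau(): joint torques, N m.
- manip.current_tool_pos(): TCP position.
- manip.current_tcp_rot(): TCP orientation.
- manip.current_force(): force on the tool from outside, world axes, zero at the start.
- manip.current_wrist_torque(): the same for the moment, N m.
- manip.current_finger_gap(): finger opening in m.
Only numpy, scipy, OpenCV 4.12 (cv2) and the standard library are available. Lean on these libraries where they do the work, as an engineer would, in place of code of your own. Each camera call takes 0.05 s, during which the arm holds its last target. There are 200 camera calls.

## Task

Park the orange parts case in the wooden bay on the bench. It is to be slid in, not carried: raise only the end nearer to the bay, which has a grip, rest it on the bay's metal sill with the other end still on the bench and let go; then slide the case on over the sill until it has dropped in and lies flat between the two sills. Leave the blue case where it stands.

Things in the scene. Friction and masses are not known exactly. Their poses are not given: they have to be found in the camera images.
- orange_case: Loose case, orange lid, grey lower half, 140 long (x) x 100 wide (y) x 45 mm high, ends flat and alike; 0.5 to 0.85 kg. Two black upright grips stand on the lid's long centre line, centred at x = +-46 mm: 36 mm along x, 16 mm thick along y, z = 45 to 74 mm. Origin: centre of underside, z up. Smooth shell. Held by a grip it does not pivot between the fingers: it tilts as the hand tilts.
- blue_case: Loose case with blue lid, otherwise the same as the orange one. The two cases stand one beyond each open end of the bay (either way round), 25 to 60 mm from it, long axes roughly along the bay's. Not to be moved.
- bay: Fixed wooden bay, 188 mm long (x), 160 wide (y), open at top and both ends. Floor 4 mm thick. Across each end a metal sill, 16 mm high above the bench, 12 mm thick (|x| = 82 to 94 mm): 164 mm free between the sills. Side rails 30 mm high with inner faces at y = +-65 mm. Origin: centre of its underside, at bench height; z up.
- orange_case_end_a (a point): Middle of the lower edge of the orange case's end at its +x (x = +70 mm, z = 0 in its frame). As the case tips over the sill its trailing end rises to about 30 mm above the bench, so push it 35 to 45 mm above the bench.
- orange_case_end_b (a point): Middle of the lower edge of the orange case's end at its -x (x = -70 mm, z = 0 in its frame).

How it is judged:
On the way:
1. the orange case's end nearer to the bay rests on the sill, at least 5 mm past the sill's outer face, the other end on the bench, and the fingers have let go (((x of orange_case_end_a in the frame of bay above -0.089 m and x of orange_case_end_b in the frame of bay below -0.11 m and height (world z) of orange_case_end_a between 0.012 and 0.035 m and y of orange_case_end_a in the frame of bay between -0.03 and 0.03 m and height (world z) of orange_case_end_b below 0.01 m and contact force between the fingers and orange_case below 0.3 N) or (x of orange_case_end_b in the frame of bay below 0.089 m and x of orange_case_end_a in the frame of bay above 0.11 m and height (world z) of orange_case_end_b between 0.012 and 0.035 m and y of orange_case_end_b in the frame of bay between -0.03 and 0.03 m and height (world z) of orange_case_end_a below 0.01 m and contact force between the fingers and orange_case below 0.3 N))), for 0.2 s.
At the end, for the whole second after the job is handed in: The orange case lies flat (within 3 degrees) and at rest on the bay's floor, between the two sills and between the rails: its origin within 16 mm of the bay's centre along the bay, 20 mm across and less than 9 mm above the bench (x of orange_case in the frame of bay between -0.016 and 0.016 m and y of orange_case in the frame of bay between -0.02 and 0.02 m and z of orange_case in the frame of bay below 0.009 m and angle between orange_case's own z axis and vertical below 0.05 rad and linear speed of orange_case below 0.01 m/s); the robot touches nothing.
It fails at once if the orange case is carried: both its ends more than 28 mm above the bench at once (height (world z) of each of orange_case_end_a, orange_case_end_b above 0.028 m).
It fails at once if the blue case is moved by more than 25 mm (distance of blue_case from where it was at the start of the episode above 0.025 m).
It also fails if it takes over 64 s, if anything falls off the work surface, if the arm or the gripper's body presses on something with over 40 N, if the wrist force passes 120 N, or if a joint passes its speed limit or range.

## Working session

There is one attempt and no reset: what is moved stays moved. The work goes in short steps, each a Python script; the robot and the scene stay as the last script left them, time stands still between calls to the robot, and variables do not carry over. Pictures are saved under pics/ and viewed, about 8 in all and at most 12, crops included, and the job is handed in when it is done.

```bash
ls; mkdir -p pics
python3 - <<'E'
from bench import manip, effector, viewer
import cv2
for n in ("top","scene"):
    im=viewer.get_image(n); cv2.imwrite(f"pics/{n}0.png",im[:,:,::-1]); print(n,viewer.get_calibration(n))
print(manip.current_clock(),manip.current_tcp_rot(),manip.grip_depth, viewer.get_calibration("wrist"))
E
```

```text
pics
top {'vfov': 46.28161328573638, 'cx': 282.68521810059093, 'cy': 202.1783026080012, 'eye': array([0.40011634, 0.09331273, 1.33920095]), 'attitude': array([ 0.71659656, -0.69666466,  0.02044009, -0.02701699])}
scene {'vfov': 53.58167012628879, 'cx': 284.51647008522076, 'cy': 210.59466112852687, 'eye': array([ 0.15493936, -0.46444205,  0.61535235]), 'attitude': array([ 0.87918511, -0.23775176,  0.11008123, -0.39798212])}
0.1 [ 8.42706182e-01  5.38373034e-01 -7.44867082e-04  4.59591984e-04] 0.0188 {'vfov': 64.41267843790007, 'cx': 281.30416019056474, 'cy': 209.88420558791972, 'eye': array([0.19575805, 0.62458774, 0.38310178]), 'attitude': array([0.832002  , 0.53221644, 0.08325084, 0.13261839])}
```

View pics/top0.png

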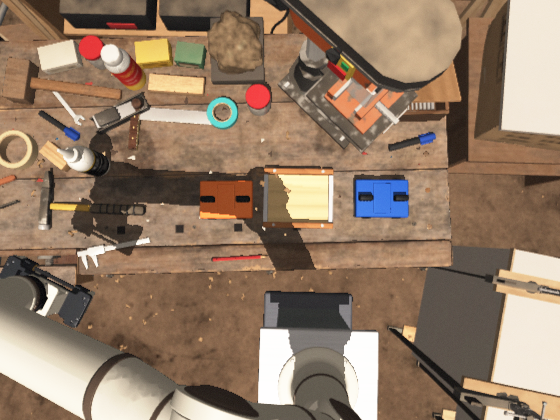

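View pics/scene0.png

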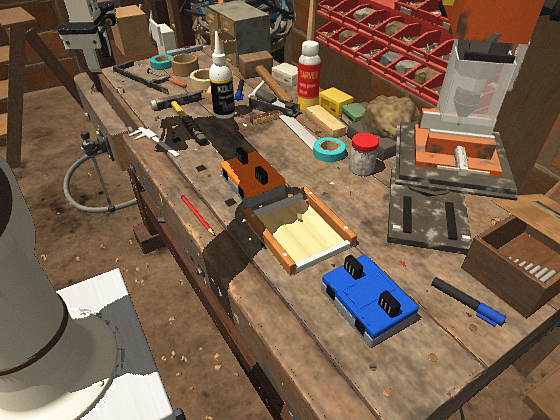

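The top view shows orange at (226,200), the bay at (298,197) and blue at (382,198). Image up is world +x and image left is world +y. Orange is partly in the arm's shadow. Next I'll get rough positions from masks.

```bash
cat > h.py <<'E'
import numpy as np, cv2
from scipy.spatial.transform import Rotation as R
from bench import manip, effector, viewer
def ray(cal,px,z):
    f=210/np.tan(np.radians(cal["vfov"]/2)); px=np.atleast_2d(px).astype(float)
    d=np.c_[(px[:,0]-cal["cx"])/f,(px[:,1]-cal["cy"])/f,np.ones(len(px))]
    d=R.from_quat(cal["attitude"]).apply(d); e=cal["eye"]
    return (e+d*((z-e[2])/d[:,2])[:,None])[:,:2]
def blob(mask,near=None):
    mask=cv2.morphologyEx(mask.astype(np.uint8),cv2.MORPH_CLOSE,np.ones((9,9)))
    mask=cv2.morphologyEx(mask,cv2.MORPH_OPEN,np.ones((5,5)))
    cs=cv2.findContours(mask,cv2.RETR_EXTERNAL,cv2.CHAIN_APPROX_NONE)[0]
    if near is not None: cs=[c for c in cs if abs(c.reshape(-1,2).mean(0)-near).max()<60]
    return max(cs,key=cv2.contourArea).reshape(-1,2)
def rect(c,cal,z):
    "min area rectangle of the contour cast on plane z: centre, size, yaw of long axis (0 = along world y)"
    p=ray(cal,c,z); (cx,cy),(w,h),a=cv2.minAreaRect((p*1000).astype(np.float32))
    a=np.radians(a)
    if w<h: w,h,a=h,w,a+np.pi/2
    a=(a-np.pi/2+np.pi/2)%np.pi-np.pi/2
    return np.array([cx,cy])/1000,np.array([w,h]),a
E
python3 - <<'E'
from h import *
im=cv2.imread("pics/top0.png")[:,:,::-1]; cal=viewer.get_calibration("top")
hsv=cv2.cvtColor(im.copy(),cv2.COLOR_RGB2HSV); H,S,V=cv2.split(hsv)
for n,m,near,z in (("orange",(H<12)&(S>190)&(V>60),(226,200),.045),("blue",(abs(H.astype(int)-112)<10)&(S>180),(382,198),.045),("floor",(H>15)&(H<32)&(V>150)&(S>60),(298,195),.004)):
    c=blob(m,near); print(n,c.min(0),c.max(0),rect(c,cal,z))
print([hsv[y,x] for x,y in((226,212),(210,190),(298,195),(298,170),(298,224),(265,195))])
E
```

```text
orange [200 180] [251 218] (array([0.49117056, 0.25770529]), array([136.43269348,  99.0112381 ]), np.float64(0.0546919994040338))
blue [355 180] [407 216] (array([ 0.50533701, -0.15251218]), array([137.76443481,  95.22779083]), np.float64(0.027543924585874846))
floor [281 174] [347 219] (array([0.50670435, 0.02317283]), array([181.45698547, 121.59888458]), np.float64(-0.001302552089157638))
[array([ 10, 193, 152], dtype=uint8), array([ 10, 193, 153], dtype=uint8), array([ 25,  66, 253], dtype=uint8), array([ 13, 155, 226], dtype=uint8), array([ 13, 155, 225], dtype=uint8), array([ 12,  21, 123], dtype=uint8)]
```

Run:
```python
from h import *
for q in ([1,0,0,0],[0,1,0,0]):
    for p in ([.5,.15,.28],[.495,.21,.05],[.5,.4,.12],[.5,.05,.05]):
        s=manip.solve_ik(p,q); print(q,p,None if s is None else np.round(s,2))
q=[1,0,0,0]
s=manip.solve_ik([.5,.08,.28],q)
manip.move_pose([.5,.08,.28],q)
im=viewer.get_image("wrist"); cal=viewer.get_calibration("wrist"); print(cal, manip.current_clock())
cv2.imwrite("pics/w1.png",im[:,:,::-1])
np.save("w1.npy",np.array([cal],dtype=object),allow_pickle=True)
```

```text
[1, 0, 0, 0] [0.5, 0.15, 0.28] [-0.25  0.19 -0.11  1.82  0.02  1.13 -0.36]
[1, 0, 0, 0] [0.495, 0.21, 0.05] [-0.36  0.52 -0.11  1.97  0.09  0.66 -0.53]
[1, 0, 0, 0] [0.5, 0.4, 0.12] [-0.62  0.57 -0.13  1.67  0.09  0.91 -0.79]
[1, 0, 0, 0] [0.5, 0.05, 0.05] [-0.14  0.47 -0.01  2.05  0.01  0.62 -0.16]
[0, 1, 0, 0] [0.5, 0.15, 0.28] [ 0.65  0.47 -1.29  1.79  0.47  1.25  2.38]
[0, 1, 0, 0] [0.495, 0.21, 0.05] [ 0.08  0.62 -0.67  1.95  0.55  0.76  2.23]
[0, 1, 0, 0] [0.5, 0.4, 0.12] [-0.19  0.69 -0.75  1.65  0.53  1.02  2.02]
[0, 1, 0, 0] [0.5, 0.05, 0.05] [-1.08  1.06  1.35  2.08 -1.19  1.15 -2.28]
{'vfov': 64.41267843790007, 'cx': 281.30416019056474, 'cy': 209.88420558791972, 'eye': array([0.49905504, 0.16562369, 0.4371348 ]), 'attitude': array([ 9.87589623e-01,  1.84632853e-03, -4.22542741e-04,  1.57045051e-01])} 2.1667
```

View pics/w1.png

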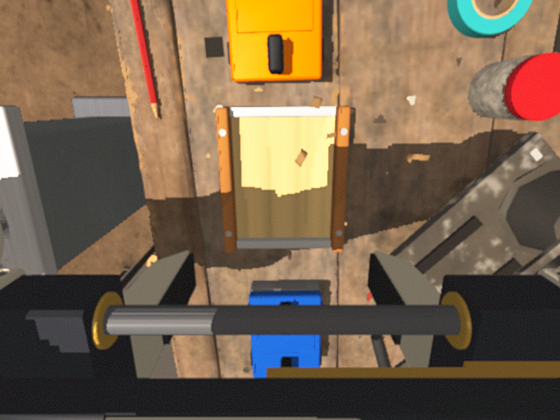

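The wrist view (image up = +y, right = +x) shows the bay's rails from (218,108) to (350,250), the near sill at row ~111, and orange cut off at the top with its end at row ~80. I'll move toward orange and take a second view.

```bash
cat > m2.py <<'E'
from h import *
def bayorange(im,cal,dbg=None):
    hsv=cv2.cvtColor(im.copy(),cv2.COLOR_RGB2HSV); H,S,V=cv2.split(hsv)
    om=(H<18)&(S>225)&(V>180)
    return hsv,om
E
python3 - <<'E'
from h import *
q=[1,0,0,0]
manip.move_pose([.5,.19,.28],q); manip.sleep(.2)
cal=viewer.get_calibration("wrist"); im=viewer.get_image("wrist")
cv2.imwrite("pics/w2.png",im[:,:,::-1]); np.save("w2.npy",np.array([cal],dtype=object),allow_pickle=True)
E
```

```text
(no output)
```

View pics/w2.png

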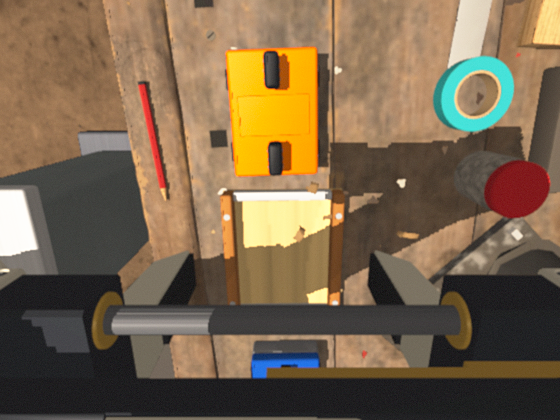

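```bash
rm m2.py
python3 - <<'E'
from h import *
for n in (1,2):
    im=cv2.imread(f"pics/w{n}.png"); cal=np.load(f"w{n}.npy",allow_pickle=True)[0]
    H,S,V=cv2.split(cv2.cvtColor(im,cv2.COLOR_BGR2HSV))
    print(n,"samples",[(int(H[y,x]),int(S[y,x]),int(V[y,x])) for x,y in ((224,160),(342,130),(280,20),(300,70),(230,230),(200,160),(160,200))])
    m=(H<16)&(S>215)&(V>170)
    c=cv2.findContours(cv2.morphologyEx(m.astype(np.uint8),cv2.MORPH_CLOSE,np.ones((9,9))),0,1)[0]
    for k in c:
        if cv2.contourArea(k)>600:
            k=k.reshape(-1,2); print(cv2.contourArea(k),k.min(0),k.max(0),"z45",*rect(k,cal,.045),"z30",*rect(k,cal,.03))
E
```

```text
1 samples [(15, 176, 242), (19, 8, 241), (22, 255, 255), (21, 255, 255), (12, 148, 112), (14, 84, 189), (14, 115, 89)]
2 samples [(14, 89, 171), (14, 100, 184), (14, 82, 158), (21, 255, 255), (14, 177, 238), (14, 91, 197), (14, 113, 188)]
```

w2 shows the orange case whole at (228–318, 47–176), with grips at (271,70) and (275,158). The bay's near sill is at row ~196 and the rails are at columns 222–345. Next step is measuring with corrected colour limits.

Run:
```python
from h import *
for n in (1,2):
    im=cv2.imread(f"pics/w{n}.png"); cal=np.load(f"w{n}.npy",allow_pickle=True)[0]
    H,S,V=cv2.split(cv2.cvtColor(im,cv2.COLOR_BGR2HSV))
    for name,m,z in (("lid",(H>12)&(H<25)&(S>235)&(V>170),.045),("rail",(H<18)&(S>135)&(S<225)&(V>60),.03),("floor",(H>19)&(H<32)&(S>70)&(S<200)&(V>90),.004)):
        m=m.astype(np.uint8); m[250:]=0
        m=cv2.morphologyEx(cv2.morphologyEx(m,cv2.MORPH_CLOSE,np.ones((7,7))),cv2.MORPH_OPEN,np.ones((3,3)))
        for k in cv2.findContours(m,0,1)[0]:
            if cv2.contourArea(k)>400:
                k=k.reshape(-1,2); r=rect(k,cal,z); print(n,name,cv2.contourArea(k),k.min(0),k.max(0),np.round(r[0],4),np.round(r[1],1),round(float(r[2]),3))
    if n==2:
        m=((V<70)).astype(np.uint8); m[:45]=0;m[178:]=0;m[:,:235]=0;m[:,310:]=0
        for k in cv2.findContours(m,0,1)[0]:
            if cv2.contourArea(k)>150:
                k=k.reshape(-1,2); print("grip",k.min(0),k.max(0), rect(k,cal,.074))
    # sill profile: brightness along column 285, bay region
    for x in (250,280,310): print(n,x,[(y,int(V[y,x]),int(S[y,x])) for y in (range(100,122) if n==1 else range(184,206))])
```

```text
1 lid 6152.0 [227   0] [321  81] [0.4915 0.2266] [98.2 78.2] -1.538
1 rail 1917.0 [216 107] [240 249] [0.4349 0.0682] [181.3  27.3] 0.008
1 rail 2125.5 [327 106] [350 249] [0.5673 0.0692] [182.4  26.8] 0.01
1 rail 3102.0 [504  52] [559 121] [0.7856 0.1783] [75.  61.6] 0.256
1 rail 810.5 [130   0] [157 108] [0.3455 0.2125] [111.1  10.2] 0.085
1 floor 6476.5 [234 117] [334 196] [0.5014 0.0953] [127.8 102.7] -1.567
1 250 [(100, 165, 97), (101, 172, 96), (102, 178, 97), (103, 184, 101), (104, 186, 100), (105, 175, 96), (106, 164, 67), (107, 235, 22), (108, 255, 2), (109, 255, 1), (110, 254, 3), (111, 254, 3), (112, 254, 4), (113, 254, 4), (114, 254, 4), (115, 251, 5), (116, 244, 30), (117, 252, 85), (118, 255, 93), (119, 255, 88), (120, 255, 93), (121, 255, 89)]
1 280 [(100, 186, 90), (101, 189, 93), (102, 190, 93), (103, 191, 88), (104, 191, 89), (105, 186, 88), (106, 195, 56), (107, 244, 15), (108, 255, 4), (109, 255, 4), (110, 254, 4), (111, 253, 4), (112, 254, 5), (113, 253, 5), (114, 253, 5), (115, 246, 11), (116, 238, 51), (117, 252, 103), (118, 255, 98), (119, 255, 93), (120, 254,
[... 1551 characters left out ...]
189, 92), (185, 190, 94), (186, 190, 91), (187, 192, 86), (188, 183, 91), (189, 145, 88), (190, 112, 52), (191, 142, 27), (192, 236, 22), (193, 255, 7), (194, 255, 5), (195, 253, 5), (196, 253, 6), (197, 253, 7), (198, 251, 8), (199, 247, 11), (200, 248, 51), (201, 253, 99), (202, 255, 99), (203, 254, 93), (204, 254, 92), (205, 254, 89)]
2 310 [(184, 185, 110), (185, 194, 129), (186, 204, 128), (187, 204, 134), (188, 204, 136), (189, 204, 141), (190, 202, 143), (191, 211, 117), (192, 235, 43), (193, 252, 8), (194, 254, 6), (195, 252, 7), (196, 252, 8), (197, 252, 7), (198, 251, 8), (199, 249, 19), (200, 253, 61), (201, 254, 93), (202, 254, 95), (203, 254, 96), (204, 254, 92), (205, 254, 93)]
```

Run:
```python
from h import *
for n,r0,r1 in ((1,106.5,116),(2,191.7,200)):
    cal=np.load(f"w{n}.npy",allow_pickle=True)[0]
    print(n,"sill outer",ray(cal,[(250,r0),(310,r0)],.016),"inner",ray(cal,[(250,r1),(310,r1)],.016))
# bay: rail outer edges in w1, per row, z=.03 (subset rows), fit; far sill
im=cv2.imread("pics/w1.png"); cal=np.load("w1.npy",allow_pickle=True)[0]
H,S,V=cv2.split(cv2.cvtColor(im,cv2.COLOR_BGR2HSV))
m=((H<18)&(S>135)&(S<225)&(V>60))
for nm,sl in (("L",slice(212,250)),("R",slice(318,356))):
    rows=np.arange(112,245,3); out=[]
    for y in rows:
        xs=np.flatnonzero(m[y,sl])+sl.start
        if len(xs): out.append((xs[0]-.5,y) if nm=="L" else (xs[-1]+.5,y))
    p=ray(cal,out,.03); k=np.polyfit(p[:,1],p[:,0],1); res=p[:,0]-np.polyval(k,p[:,1])
    g=abs(res)<.003; k=np.polyfit(p[g,1],p[g,0],1); print(nm,"slope",k[0],"x at y=.08",np.polyval(k,.08),g.sum(),len(g))
ys=range(232,252); print([(y,int(V[y,280]),int(S[y,280])) for y in ys])
```

```text
1 sill outer [[0.46070384 0.15929733]
 [0.53310227 0.15955325]] inner [[0.46042094 0.14825173]
 [0.53343584 0.14851254]]
2 sill outer [[0.4583026  0.16015117]
 [0.53666258 0.16007658]] inner [[0.45795858 0.14885438]
 [0.53695093 0.14878148]]
L slope -0.012037688298669937 x at y=.08 0.4214171192094717 45 45
R slope -0.006100463368383161 x at y=.08 0.580206515101125 45 45
[(232, 146, 129), (233, 142, 124), (234, 145, 121), (235, 147, 127), (236, 144, 119), (237, 130, 82), (238, 112, 39), (239, 103, 20), (240, 111, 23), (241, 121, 27), (242, 127, 26), (243, 125, 22), (244, 121, 30), (245, 124, 27), (246, 124, 23), (247, 118, 22), (248, 99, 36), (249, 77, 76), (250, 71, 90), (251, 71, 86)]
```

Measurements agree with the given sizes:

| Item | Position | Yaw (rad) | Check |
|---|---|---|---|
| Orange case | centre (0.491, 0.258) | 0.036 | lid size and grip positions fit |
| Bay | centre (0.501, 0.066) | ≈0.006 | width 159 mm measured, 160 given |
| Near sill | outer face y = 0.160 | – | 28 mm gap to the case |

Now I'll grasp the near grip and tilt.

```bash
cat >> h.py <<'E'
def case_R(a,th): return R.from_euler("z",a)*R.from_euler("x",-th)   # case aligned: long axis along y, front at -y; th>0 nose up
DOWN=R.from_quat([1,0,0,0])
E
python3 - <<'E'
from h import *
a=.036; g=np.array([.4924,.2134])
q=(case_R(a,0)*DOWN).as_quat()
manip.move_pose([*g,.12],q)
manip.servo_line([*g,.049],vel=.08)
print(manip.current_force())
effector.close(f_grip=40); manip.sleep(.2)
print("gap",manip.current_finger_gap(),manip.current_tool_pos(),manip.current_force())
tcp=np.array(manip.current_tool_pos())
far=np.array([.4908,.258,0])+case_R(a,0).apply([0,.07,0])
l=case_R(a,0).inv().apply(tcp-far); print("tcp in far-edge frame",l); np.save("l.npy",l)
def go(p,a,th,v=.04):
    C=case_R(a,th); manip.servo_line(p+C.apply(l),(C*DOWN).as_quat(),vel=v)
for th in (.06,.12,.175):
    go(far,a,th); print(th,manip.current_force(),manip.current_wrist_torque())
im=viewer.get_image("scene"); cv2.imwrite("pics/s1.png",im[:,:,::-1])
print(manip.current_clock())
E
```

```text
[ 0.63133708 -0.12329118  0.32508208]
gap 0.01594546792780867 [0.49260603 0.21340243 0.04900402] [ 0.79540572 -0.41181103 -0.72555337]
tcp in far-edge frame [ 0.00019969 -0.11463368  0.04900402]
0.06 [ 0.63606544  1.83240597 -5.28430187] [0.4208641  0.01495972 0.00197382]
0.12 [-0.35702186  0.33632526 -5.63636572] [ 0.41546863  0.06953804 -0.00618418]
0.175 [ 0.24832966  0.98263914 -5.69397979] [0.46030972 0.03407256 0.00822558]
7.0583
```

View pics/s1.png

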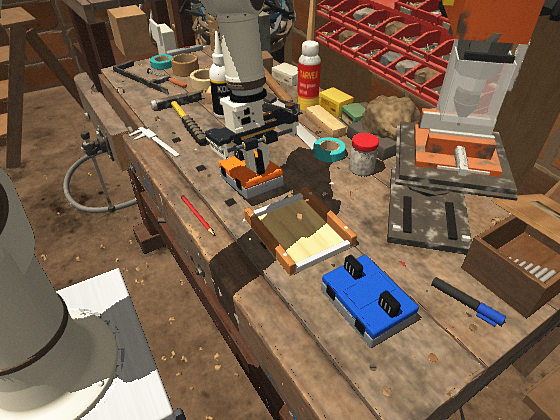

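The scene shows the gripper holding the near grip, orange's bay-side end raised at about (265,185), and blue at (370,298) undisturbed. Next I'll slide it over the sill, aligning as it goes, then lower and release.

Run:
```python
from h import *
l=np.load("l.npy"); a=.006
def go(p,a,th,v=.04):
    C=case_R(a,th); manip.servo_line(p+C.apply(l),(C*DOWN).as_quat(),vel=v)
far=np.array([.5000,.147+.1388,0])
go(far,a,.175); print(manip.current_force())
for th in (.15,.138,.132,.127):
    go(far,a,th,.02); print(th,np.round(manip.current_force(),2),np.round(manip.current_wrist_torque(),2))
effector.open_jaws(); manip.sleep(.4)
print(manip.current_force(),manip.current_tool_pos())
C=case_R(a,.127); p=np.array(manip.current_tool_pos())
manip.servo_line(p+C.apply([0,0,.05]),vel=.1)
manip.sleep(.3)
manip.move_pose([.5,.19,.28],[1,0,0,0]); manip.sleep(.2)
cal=viewer.get_calibration("wrist"); im=viewer.get_image("wrist")
cv2.imwrite("pics/w3.png",im[:,:,::-1]); np.save("w3.npy",np.array([cal],dtype=object),allow_pickle=True)
print(manip.current_clock())
```

```text
[-0.66901714 -0.58990138 -7.85189434]
0.15 [ 0.25  0.01 -6.85] [-0.02  0.02  0.05]
0.138 [ 0.14 -1.29 -7.1 ] [-0.04  0.04  0.01]
0.132 [-0.25 -0.55 -6.85] [-0.03  0.08 -0.04]
0.127 [ 0.03 -0.87 -6.57] [0.05 0.04 0.01]
[0.8261912 1.0101134 0.8000249] [0.50085867 0.1783078  0.06313762]
12.9167
```

View pics/w3.png

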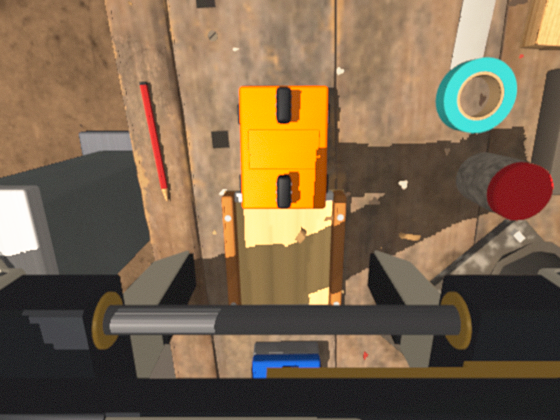

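```bash
cat >> h.py <<'E'
def lid(im):
    H,S,V=cv2.split(cv2.cvtColor(im,cv2.COLOR_BGR2HSV)); m=((H>10)&(H<25)&(S>225)&(V>90)).astype(np.uint8); m[270:]=0
    m=cv2.morphologyEx(cv2.morphologyEx(m,cv2.MORPH_CLOSE,np.ones((9,9))),cv2.MORPH_OPEN,np.ones((5,5)))
    return max(cv2.findContours(m,0,1)[0],key=cv2.contourArea).reshape(-1,2)
E
python3 - <<'E'
from h import *
im=cv2.imread("pics/w3.png"); cal=np.load("w3.npy",allow_pickle=True)[0]
k=lid(im); b=cv2.boxPoints(cv2.minAreaRect(k)); print(b)
for p in b: print(p, "front z.062",ray(cal,p,.062),"rear z.045",ray(cal,p,.045))
print(rect(k,cal,.053))
E
```

```text
[[239.  86.]
 [327.  86.]
 [327. 207.]
 [239. 207.]]
[239.  86.] front z.062 [[0.45279221 0.28867458]] rear z.045 [[0.45069624 0.28933098]]
[327.  86.] front z.062 [[0.54525767 0.28877929]] rear z.045 [[0.54737096 0.28944046]]
[327. 207.] front z.062 [[0.55112544 0.15543117]] rear z.045 [[0.55350585 0.150022  ]]
[239. 207.] front z.062 [[0.44768078 0.15516069]] rear z.045 [[0.44535212 0.1497392 ]]
(array([0.49933215, 0.22077972]), array([136.70146179,  99.46482086]), np.float64(0.0026147654193482417))
```

The case rests with its front lower edge at y≈0.148 (12 mm past the sill's outer face), its rear end at y≈0.286, and yaw ≈0.003, centred on the bay. I'll close the fingers and push from behind with the hand leaned back slightly, so its body clears the rear grip when that rises.

Run:
```python
from h import *
effector.close(f_grip=20)
q=(case_R(.006,.2)*DOWN).as_quat(); x=lambda y:.5012-.006*(y-.066)
manip.move_pose([x(.33),.33,.15],q); manip.servo_line([x(.33),.33,.037],vel=.12)
f0=np.array(manip.current_force()); y=.33
for y in (.315,.305,.297,.289,.281,.273,.261,.249,.237,.225,.217,.209,.201):
    manip.servo_line([x(y),y,.037],vel=.04); f=np.array(manip.current_force())-f0; print(y,np.round(f,2))
    if np.linalg.norm(f)>20: break
im=viewer.get_image("scene"); cv2.imwrite("pics/s2.png",im[150:330,150:430,::-1].repeat(2,0).repeat(2,1))
print(manip.current_clock())
```

```text
0.315 [-0.73 -1.11  0.58]
0.305 [ 0.96 -0.21 -0.25]
0.297 [ 0.26  0.76 -0.91]
0.289 [-0.19  0.98 -0.77]
0.281 [-0.27  1.07 -0.5 ]
0.273 [ 0.31 -0.27 -0.31]
0.261 [ 0.04  1.21 -1.24]
0.249 [0.66 3.01 0.42]
0.237 [ 0.44  0.19 -0.13]
0.225 [-0.65 -1.19 -0.69]
0.217 [ 0.1  -0.99 -0.83]
0.209 [-0.42 -1.06  0.14]
0.201 [ 0.16  0.24 -0.19]
21.475
```

View pics/s2.png

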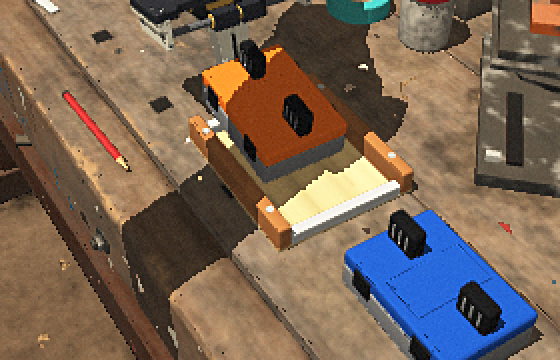

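The case has advanced along the bay with its nose in, at crop (300,165), and blue is unmoved. I'll continue the push until it drops.

Run:
```python
from h import *
x=lambda y:.5012-.006*(y-.066)
f0=np.zeros(3)
for y in (.193,.185,.177,.171,.165,.160,.156,.152,.148):
    manip.servo_line([x(y),y,.037],vel=.04); f=np.array(manip.current_force()); print(y,np.round(f,2))
    if np.linalg.norm(f)>20: break
manip.sleep(.2)
manip.servo_line([x(.2),.2,.06],vel=.1); manip.servo_line([x(.2),.2,.2],vel=.2)
manip.move_pose([.5,.12,.3],[1,0,0,0]); manip.sleep(.2)
cal=viewer.get_calibration("wrist"); im=viewer.get_image("wrist")
cv2.imwrite("pics/w4.png",im[:,:,::-1])
k=lid(im[:,:,::-1].copy()); print(k.min(0),k.max(0),rect(k,cal,.049),manip.current_clock())
```

```text
0.193 [ 0.26 -0.78  0.39]
0.185 [-0.07  0.05 -0.32]
0.177 [0.46 0.48 0.38]
0.171 [ 0.1   0.53 -0.28]
0.165 [-0.44 -0.19 -0.56]
0.16 [-0.09  0.19 -0.54]
0.156 [ 0.52 -0.06 -0.1 ]
0.152 [-0.04  0.94  0.29]
0.148 [0.32 1.64 0.24]
[248 159] [324 260] (array([0.5028974 , 0.06983337]), array([136.5038147 ,  98.07746124]), np.float64(0.00896518122956147)) 26.75
```

View pics/w4.png

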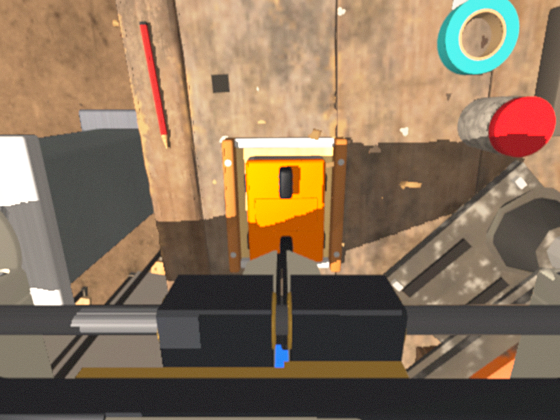

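w4 shows orange between the sills: trailing end at row 159, the near sill at row ~142 with a floor strip between, and the rails clear on both sides. I'll compare the top view for blue's position and orange's flatness (centre, size).

Run:
```python
from h import *
manip.move_pose([.45,.45,.3],[1,0,0,0]); manip.sleep(.3)
im=viewer.get_image("top"); cal=viewer.get_calibration("top"); cv2.imwrite("pics/top1.png",im[120:270,170:440,::-1].repeat(2,0).repeat(2,1))
H,S,V=cv2.split(cv2.cvtColor(im.copy(),cv2.COLOR_RGB2HSV))
print("blue",rect(blob((abs(H.astype(int)-112)<10)&(S>180),(382,198)),cal,.045))
print("orange",rect(blob((H<25)&(S>190)&(V>60),(298,197)),cal,.049))
sc=viewer.get_image("scene"); cv2.imwrite("pics/s3.png",sc[170:310,200:420,::-1].repeat(3,0).repeat(3,1)); print(manip.current_clock())
```

```text
blue (array([ 0.50532974, -0.15239447]), array([138.00013733,  95.23588562]), np.float64(0.027543920424685675))
orange (array([0.50261566, 0.07061304]), array([128.93789673,  97.80982208]), np.float64(0.023249028051147258))
28.4167
```

View pics/s3.png

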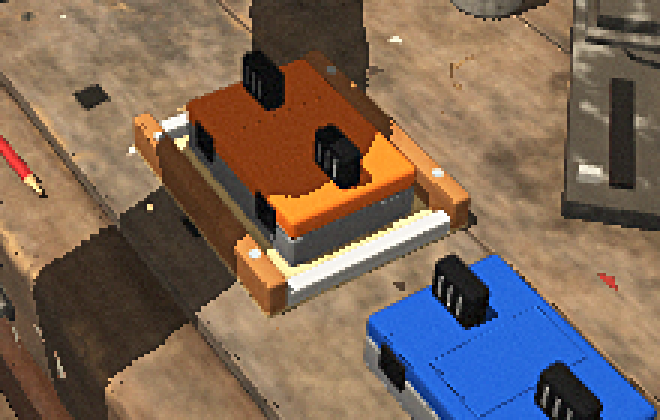

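The crop shows orange flat in the bay, with a strip of floor visible before the far sill. Blue hasn't moved (0.1 mm), and the arm is clear.

```bash
python3 -c "
from bench import manip
manip.hand_in(); print(manip.current_clock())"
```

```text
the job is handed in; nothing more can be done
the job is handed in; nothing more can be done
```

The orange case is parked in the bay, lying flat between the two sills, and the job was handed in at about 28 s of the 64 s allowed. I took it by the grip nearer the bay and tilted it about its far edge. I set it on the sill about 12 mm past the outer face and let go. Then I pushed its trailing end at about 39 mm height with closed fingers until it dropped in.

**Position:** in the last wrist view the case's centre was about 4 mm along and 2 mm across from the bay's centre, with the lid at its full size for a flat case. That view was partly blocked by the fingers. The scene picture showed it flat, with floor visible before the far sill.

**Blue case:** it moved about 0.1 mm by the top camera.

**Robot:** the arm was clear of everything at hand-in.

**Disagreement:** the last top-view mask measured orange 129 mm long and yawed 0.023 rad, against 136.5 mm and 0.009 rad from the wrist. The case was partly in shadow, which probably explains it. The two centres agreed within 1 mm.

**Not measured:** I did not measure the heights of the case's two ends while it rested on the sill; I judged that stage from its position in the picture and from having let go. During the lowering the hand still carried about 6.5 N, so the case probably settled the last millimetre or so on release.

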